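# Put the flask shaker into third

## Task

Put the flask shaker into third gear: with the fingertips, push its gear lever to the neutral cross-slot, across to the right lane, then forward (away from the robot) until it is fully home in the far right slot. Only push: do not grip the knob or pull it up, push gently, keep out of the near right slot, and leave the glassware and bottles where they stand. Finish with the hand clear.

Things in the scene. Friction and masses are not known exactly. Their poses are not given: they have to be found in the camera images.
- unit: flask shaker, fixed to the bench, turned up to 0.3 rad; origin on the bench under the centre of its gate. Its x points forward (away from the robot), y to its left, z up. White housing x -110 to 110, y -150 to 150 mm, top at z 98 mm; behind it (x 125 to 335 mm) a tray at z 86 mm with clamped, stoppered flasks up to z 183 mm at x 275 mm.
- gate (a point): centre of the steel gate plate (90 x 90 mm) on the housing, unit z 104 mm. Its H opening: two lanes along unit x, centred at y +15.5 and -15.5 mm, joined at x 0 by the cross-slot. The lever crosses only with lever_fore within 0.06 of 0. Slots: first = far left, second = near left, third = far right, fourth = near right. The plate's edge blocks things up to z 108 mm.
- lever_side (a joint): sideways lean of the gear lever, rad, positive to the unit's left, about the unit's x axis through the pivot (x 0, y 0, z 40 mm in the unit). Left lane about +0.25, right lane about -0.25 (play: size 0.20 to 0.30). Starts in the left lane. It stays where it is left; moving it takes about 1.5 to 3 N at the knob.
- lever_fore (a joint): fore-and-aft lean of the gear lever, rad, positive forward, about the lever's own cross axis (unit y at no sideways lean) through the same pivot. 0 is neutral (cross-slot); hard stops fully home at about +0.33 in the far slots, -0.33 in the near ones. Starts anywhere from -0.3 to 0.3. Stays where it is left; 1.5 to 3 N at the knob.
- knob_lift (a joint): how far the knob is pulled up along the lever, m: 0 at rest; it is a reverse lock on a 16 N spring with 15 mm travel and is not to be pulled up
- knob_center (a point): centre of the upright black gear knob on a thin 9 mm steel shaft: knob 35 mm wide (22 mm at its foot), 50 mm tall along the lever (25 mm above and below this point). It lies 165 mm from the pivot along the lever: unit z 205 mm upright, 5 mm lower leaning in a lane, 14 mm lower in a slot. From lane to lane it travels about 80 mm, neutral to fully home about 53 mm.
- slot3 (a point): the far end of the third (far right) slot, at the gate plate's top, where the shaft ends up: unit x 20.5, y -15.5, z 104 mm
- flask: small conical glass flask, 60 mm wide at the base, 87 mm tall, loose on the housing's top (z 98 mm) at the near right; origin: centre of its underside
- deck_cup: small white cup, 44 mm wide, 50 mm tall, loose on the housing's top at the far left; origin: centre of its underside
- beaker_a: glass beaker, 64 mm wide, 80 mm tall, on the bench left of the machine; origin: centre of its underside
- beaker_b: glass beaker, 60 mm wide, 75 mm tall, on the bench left of the machine; origin: centre of its underside
- beaker_c: glass beaker, 68 mm wide, 90 mm tall, on the bench left of the machine; origin: centre of its underside
- wash_bottle: white plastic wash bottle with a thin spout, 66 mm wide, 186 mm tall, on the bench right of the machine; origin: centre of its underside
- jar: brown glass jar, 56 mm wide, 85 mm tall, on the bench right of the machine; origin: centre of its underside
- lever: the gear lever with its knob; origin at the pivot (unit x 0, y 0, z 40 mm), z along the lever

How it is judged:
On the way, in this order (a step that is already met when the one before it is completed fails the run):
1. the lever has crossed to the right lane through neutral (value of joint lever_side below -0.15 rad and value of joint lever_fore between -0.15 and 0.15 rad), for 0.1 s.
2. the lever is fully forward in the far right slot (value of joint lever_side below -0.15 rad and value of joint lever_fore above 0.28 rad), for 0.2 s.
At the end, for the whole second after the job is handed in: The lever stands at rest in the far right slot: lever_side below -0.15 rad and lever_fore above 0.28 rad (within about 8 mm at the knob of fully home), the knob down (under 3 mm) (all of step 2 and value of joint lever_fore below 0.4 rad and value of joint knob_lift below 0.003 m and velocity of joint lever_fore between -0.02 and 0.02 rad/s); the robot touches nothing.
It fails at once if the lever went into the near right slot (lever_fore below -0.15 in the right lane) (value of joint lever_side below -0.1 rad and value of joint lever_fore below -0.15 rad).
It fails at once if the knob was pulled up more than 6 mm (value of joint knob_lift above 0.006 m).
It fails at once if the knob or shaft was gripped or forced (over 30 N from the fingers) (contact force between the fingers and lever above 30 N).
It fails at once if glassware or a bottle was moved more than 20 mm or lifted (distance of any of flask, deck_cup, beaker_a, beaker_b, beaker_c, wash_bottle, jar from where it was at the start of the episode above 0.02 m).
It fails at once if glassware or a bottle was tipped (angle between any of flask, deck_cup, beaker_a, beaker_b, beaker_c, wash_bottle, jar's own z axis and vertical above 0.35 rad).
It also fails if it takes over 61 s, if anything falls off the work surface, if the arm or the gripper's body presses on something with over 40 N, if the wrist force passes 120 N, or if a joint passes its speed limit or range.

## Robot

A 6-joint arm with a two-finger parallel gripper is mounted at the origin on the work surface. World frame = base frame: x ahead of the robot, y to its left, z up, the work surface at z = 0. Lengths are in m, angles in rad, forces in N, time in s.
With the tool pointing down it reaches from about 0.375 to 0.9 m from the base axis. Payload 3.1 kg.
Tool frame: the origin (TCP) lies midway between the tips of the shut fingers; the grasp point (between the pads) lies 19 mm behind it; z points along the fingers, y is the line along which they close (so a half turn about z gives the same grasp; the last joint's range is limited). The gripper opens to 85 mm and grips with 20 to 120 N. Pads are 22 mm wide; open, the fingers measure 114 mm over their backs; the gripper's body (76 mm by 85 mm) begins 54 mm behind the grasp point. The pads swing forward as they close: fully open they stand 13 mm farther back than shut.
Start: joints at [1.012, 0.527, 1.433, -0, 1.181, -0.178], TCP at [0.232, 0.58, 0.231] pointing down, gripper open.
Joint ranges: [-3.08, 3.08], [-0.75, 2.2], [0.22, 2.44], [-1.43, 4.57], [0, 2.65], [-2.85, 2.85]. Speed limits (rad/s): [2.79, 2.79, 3.14, 3.14, 3.14, 3.14].

## Interface

Orientations are given as a unit quaternion [x, y, z, w].
In Python, from station import manip gives the robot as it stands.
- The arm moves only by the tool step_arm, never from a script. Its argument "targets" is text: rows parted by semicolons, each of 4 numbers parted by spaces: the shift along the tool's x, y, z in mm, then the turn about the tool's z in degrees. A call has 1 to 12 rows; each row is the pose to reach, as a shift and turn from the pose commanded when the call began, along the tool's axes at that moment; what a row does not reach only later rows make up. A row lasts 1/10 s, in which the tool goes at most 50 mm and 8.59 degrees, less where a joint would pass 70% of its speed; a pose out of reach is approached as far as the arm can. A call with a gripper value outside its range is refused whole. "gripper" is the closure, from 0 (fully open) to 1 (shut), set as the call begins (left out, the last holds). The fingers move at their own pace and stop on an object; "squeeze" is the grip in N (left out, the last holds). Time passes only in rows, so rows that repeat a pose let the fingers close. It gives the time, the measured TCP pose, the force, the opening and the grip force at its end, in the units of the state.
- manip.sense(): the state, without advancing time (a new reading comes with each control period).
- manip.snapshot(name): name is "scene" or "side" or "wrist"; returns the picture (400x640x3 uint8, red, green, blue); there is no depth.
- manip.get_calibration(name): a dict with "fov_y" (degrees; the focal length in pixels is half the picture's height over the tangent of half this angle, whatever the lens; pixels are square), "cx", "cy" (the principal point, pixels), "extrinsics" (4x4, takes a point from camera to world coordinates); the wrist camera has in their place "tool_from_camera" (4x4, takes a point from camera to tool coordinates, whose origin is the TCP and whose axes are the flange's). Camera axes: x right, y down, z forward; pixel columns grow to the right and rows downward; lengths in m; the calibration is good to about 2 mm. A picture is of the moment at which its call begins: read the wrist's pose just before it. get_calibration takes no time and is no camera call.
- manip.sign_off(): hands the job in; it is judged then, once.
Trained networks look in the newest picture that a camera, given by its name, has taken for a name from the list of things; names that differ only in an ending like _2 or _b are one class to them, and where a whole thing is asked for, a point or a joint stands for the part that bears it (a point fixed in the world has none). Each returns a list of dicts, best first, with "p" (0 to 1); they miss things now and then, are a little off and sometimes report something else, mostly with a low value. They report only what shows in the picture. A call takes as long as a camera call.
- manip.recognise(camera, query): "position" ([column, row] in pixels, amid what is visible of it).
- manip.masks_of(camera, query): "pixels" (400x640 bool, what is visible of it) and "position" ([column, row] in pixels, amid what is visible of it).
- manip.mark_of(camera, query): "position" ([column, row] in pixels: a listed point, or the origin of a listed thing).
The state is a dict: "t": time; "q": joint angles; "qd": joint speeds; "tau": joint torques, N m; "tcp_pos": TCP position; "tool_rot": TCP orientation; "force": force on the tool from outside, world axes, zero at the start; "ft_torque": the same for the moment, N m; "finger_gap": opening from 0.0 (shut) to 1.0 (fully open); "gripper_force": force on a finger pad.
Only numpy, scipy, OpenCV 4.12 (cv2) and the standard library are available. Lean on these libraries where they do the work, as an engineer would, in place of code of your own. Each camera call takes 0.05 s, during which the arm holds its last target. There are 200 camera calls.

## Working session

There is one attempt and no reset: what is moved stays moved. The work goes in short steps, Python scripts to look and compute and a tool call to move; the robot and the scene stay as the last step left them, time stands still between calls to the robot, and variables do not carry over. Pictures are saved under pics/ and viewed, at most 10 in all, crops included, and the job is handed in when it is done.

Besides the shell and the picture viewer there is one more tool, called after "Request:" by a JSON object that holds its "name" and its "arguments". step_arm: Moves the arm, as the interface text tells. Its arguments: {"type":"object","properties":{"targets":{"type":"string"},"gripper":{"type":"number"},"squeeze":{"type":"number"}},"required":["targets"]}

```bash
mkdir -p pics; cat > h.py <<'E'
import numpy as np, cv2
from scipy.spatial.transform import Rotation as R
from station import manip
def cal(n):
    c=manip.get_calibration(n); f=200/np.tan(np.radians(c["fov_y"])/2)
    if "extrinsics" in c: E=np.array(c["extrinsics"])
    else:
        s=manip.sense(); T=np.eye(4); T[:3,:3]=R.from_quat(s["tool_rot"]).as_matrix(); T[:3,3]=s["tcp_pos"]
        E=T@np.array(c["tool_from_camera"])
    return f,c["cx"],c["cy"],E
def ray(C,p):
    f,cx,cy,E=C; d=E[:3,:3]@np.array([(p[0]-cx)/f,(p[1]-cy)/f,1]); return E[:3,3],d/np.linalg.norm(d)
def atz(C,p,z):
    o,d=ray(C,p); return o+d*(z-o[2])/d[2]
def tri(rs):
    A=sum(np.eye(3)-np.outer(d,d) for o,d in rs); b=sum((np.eye(3)-np.outer(d,d))@o for o,d in rs); return np.linalg.solve(A,b)
def snap(n,fn):
    C=cal(n); im=manip.snapshot(n); cv2.imwrite("pics/"+fn,im[:,:,::-1]); return C
E
cat > a.py <<'E'
from h import *
np.set_printoptions(precision=4,suppress=True)
for n in("scene","side"):
    C=snap(n,n+"0.png"); print(n,C[3][:3,3])
    for q,z in(("gate",.104),("knob_center",.195),("slot3",.104),("unit",0),("flask",.098),("deck_cup",.098),("wash_bottle",0),("jar",0),("beaker_a",0)):
        for r in manip.mark_of(n,q)[:3]:
            if r["p"]>.2: print(q,round(r["p"],2),np.round(r["position"],1),atz(C,r["position"],z)[:2])
s=manip.sense();print(s["t"],s["tcp_pos"],s["tool_rot"])
im=[cv2.imread(f"pics/{n}0.png") for n in("scene","side")]
E
python3 a.py
```

```text
scene [1.0847 0.6805 1.0831]
gate 0.61 [303.1 210.9] [0.5437 0.0321]
knob_center 0.62 [305.3 207.6] [0.5812 0.0873]
slot3 0.81 [290.1 213.5] [0.5802 0.0129]
unit 0.98 [302.5 233.8] [0.553  0.0361]
unit 0.51 [415.3 276.3] [0.4093 0.387 ]
flask 0.53 [286.3 186.6] [ 0.5113 -0.0886]
flask 0.21 [417.2 276.8] [0.4679 0.4181]
deck_cup 0.56 [313.4 243.9] [0.6022 0.1438]
wash_bottle 0.97 [211.2 169.6] [ 0.6052 -0.4251]
jar 0.69 [259.8 153.4] [ 0.4146 -0.3745]
jar 0.31 [289.2 185.9] [ 0.4442 -0.1607]
beaker_a 0.78 [377.9 308.4] [0.5714 0.3812]
beaker_a 0.71 [290.5 214.3] [ 0.5279 -0.0544]
beaker_a 0.66 [418.2 275.6] [0.4009 0.3914]
side [ 0.4139 -1.192   1.4853]
gate 0.98 [332.8 194.9] [0.5516 0.0514]
knob_center 0.63 [341.7 170.6] [0.5813 0.0827]
slot3 0.63 [342.1 204.1] [0.5815 0.0067]
unit 0.84 [331.  213.2] [0.5491 0.0534]
unit 0.62 [304.9 139. ] [0.4646 0.469 ]
unit 0.42 [339.7 176. ] [0.5963 0.2454]
flask 0.76 [323.2 231.4] [ 0.5086 -0.1081]
deck_cup 0.55 [340.9 176.7] [0.5884 0.1468]
wash_bottle 0.97 [357.8 328.2] [ 0.6025 -0.4185]
wash_bottle 0.21 [292.1 155.5] [0.4087 0.369 ]
jar 0.55 [298.5 317.3] [ 0.4181 -0.3735]
beaker_a 0.91 [308.5 137.3] [0.4803 0.4794]
beaker_a 0.52 [292.4 155.3] [0.41   0.3701]
beaker_a 0.5 [329.6 150.4] [0.5654 0.3952]
1.0 [0.2317 0.5805 0.2313] [ 0.1888  0.982   0.     -0.    ]
```

```bash
python3 - <<'E'
import cv2,numpy as np
a=cv2.imread("pics/scene0.png")[130:330,190:450]; b=cv2.imread("pics/side0.png")[110:310,220:480]
a,b=[cv2.resize(x,(400,308),interpolation=cv2.INTER_CUBIC)for x in(a,b)]
c=cv2.imread("pics/scene0.png")[170:260,250:370]; d=cv2.imread("pics/side0.png")[145:235,280:400]
c,d=[cv2.resize(x,(400,290),interpolation=cv2.INTER_CUBIC)for x in(c,d)]
cv2.imwrite("pics/m.png",np.vstack([np.hstack([a,b]),np.hstack([c,d])]))
E
```

```text
(no output)
```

View pics/m.png

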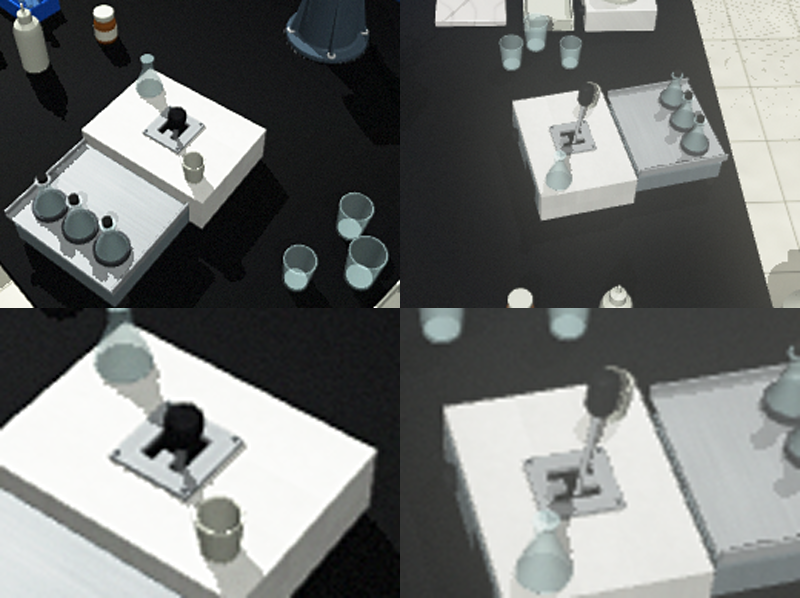

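```bash
cat > b.py <<'E'
from h import *
np.set_printoptions(precision=4,suppress=True)
S,D=cal("scene"),cal("side")
for n,C,ps in(("scene",S,[(244,214.5),(322,253.5),(363,215),(283,176.8)]),("side",D,[(292.9,175.1),(350.5,168.3),(373.6,227)])):
    P=np.array([atz(C,p,.098)[:2] for p in ps]); print(n,P)
    for i in range(len(P)-1): d=P[i+1]-P[i]; print(np.linalg.norm(d),np.degrees(np.arctan2(d[1],d[0])))
# red-edge of housing via white threshold
for n,C in(("scene",S),("side",D)):
    m=manip.masks_of(n,"knob_center")
    for r in m[:2]:
        ys,xs=np.nonzero(r["pixels"]); print(n,"mask",r["p"],xs.min(),xs.max(),ys.min(),ys.max(),len(xs),r["position"])
k=[(S,manip.mark_of("scene","knob_center")[0]["position"]),(D,manip.mark_of("side","knob_center")[0]["position"])]
print("knob",k[0][1],k[1][1],tri([ray(*x) for x in k]))
# dark knob blob in side & scene
for n,(x0,x1,y0,y1) in(("scene",(295,325,190,215)),("side",(325,352,160,182))):
    im=cv2.imread(f"pics/{n}0.png",0)[y0:y1,x0:x1]; print(n);print("\n".join(" ".join("%3d"%v for v in r) for r in im))
E
python3 b.py
```

```text
scene [[ 0.6849 -0.0848]
 [ 0.6069  0.1854]
 [ 0.4149  0.1662]
 [ 0.49   -0.1314]]
0.2812330515452103 106.09478666553397
0.19290777233227643 -174.28964130190198
0.3069913307839246 -75.85231411576002
side [[ 0.4105  0.1605]
 [ 0.6281  0.1897]
 [ 0.6816 -0.095 ]]
0.21958897396206403 7.641501176183389
0.28966499918960403 -79.35890981048152
scene mask 0.72 299 310 199 213 154 [305.6, 206.3]
scene mask 0.47 308 323 228 249 279 [315.3, 236.3]
side mask 0.43 335 345 164 178 129 [338.9, 170.9]
knob [305.3, 207.6] [341.7, 170.6] [0.5808 0.0856 0.1927]
scene
172 174 169 251 249 247 247 247 248 248 248 248 248 248 249 248 248 248 249 251 254 254 255 170  39  10  20  23  26  25
177 172 165 250 249 248 247 247 247 248 249 248 248 248 248 248 248 248 249 249 249 250 254 254 223  98  19  13  21  24
175 172 251 252 249 248 247 248 248 248 249 248 248 248 248 248 248 248 248 248 248 247 249 250 253 254 221  93  21  13
176 174 196 251 249 248 248 248 249 249 249 248 248 248 249 249 248 248 248 248 248 248 248 248 249 252 254 254 223  98
178 174 171 252 250 248 249 249 248 248 249 248 248 248 249 248 2
[... 4135 characters left out ...]
  71  71  69  70  69  73 105 150 136 154 234 236 237
234 234 233 234 233 233 234 232 231 231 233 102  72  71  70  70  70  70  68  95 109 148 129 209 235 237 236
233 234 234 234 233 233 233 232 231 231 232 157  81  71  72  71  69  70  86 167 163 149 124 234 237 236 237
233 233 234 234 235 234 233 233 232 232 215 213 146  87  78  74  76 111 172 170 160 146 179 235 237 236 236
233 234 234 233 233 233 233 233 233 215 212 210 164 176 159 113 108 173 174 169 158 193 234 236 236 236 235
233 234 233 233 233 233 233 232 215 212 211 211 167 175 166 138 136 202 182 203 215 234 236 235 235 236 236
234 234 233 234 234 234 233 231 213 212 212 211 177 173 129 133 139 211 215 216 217 234 236 236 236 235 235
```

```bash
cat > go.py <<'E'
import sys
from h import *
# G: gate xy, yaw
G=np.array([.548,.036]); YAW=np.radians(10)
try: exec(open("pose.txt").read())
except FileNotFoundError: pass
def uw(x,y): c,s=np.cos(YAW),np.sin(YAW); return G+np.array([c*x-s*y,s*x+c*y])/1e3
def wu(p): c,s=np.cos(YAW),np.sin(YAW); d=(np.array(p[:2])-G)*1e3; return np.array([c*d[0]+s*d[1],-s*d[0]+c*d[1]])
if __name__=="__main__":
    s=manip.sense(); Rm=R.from_quat(s["tool_rot"]).as_matrix(); p=np.array(s["tcp_pos"])
    print("t",s["t"],"unit",wu(p),"z",p[2],"F",np.round(s["force"],1),"q",np.round(s["q"],2))
    if len(sys.argv)>3:
        x,y,z=map(float,sys.argv[1:4]); w=np.append(uw(x,y),z/1e3)
        a=np.arctan2(Rm[1,0],Rm[0,0]); da=np.degrees((YAW+np.pi-a+np.pi)%(2*np.pi)-np.pi)
        print("world",w,"shift",np.round(Rm.T@(w-p)*1e3,1),"turn",round(-da,1))
E
python3 go.py 85 60 320
```

```text
t 1.2 unit [-216.99249312  591.11508846] z 0.23130156645862368 F [0.1 0.3 0.7] q [ 1.01  0.53  1.43  0.    1.18 -0.18]
world [0.62128977 0.10984856 0.32      ] shift [-536.3 -292.6  -88.7] turn -31.8
```

Request:
{"name": "step_arm", "arguments": {"targets": "0 0 -45 0;-30 -16 -89 -4;-70 -38 -89 -8;-110 -60 -89 -12;-150 -82 -89 -16;-190 -104 -89 -20;-230 -125 -89 -24;-270 -147 -89 -28;-310 -169 -89 -32;-350 -191 -89 -32;-390 -213 -89 -32;-430 -235 -89 -32", "gripper": 1}}

```text
t: 2.4
tcp_pos: [0.5449, 0.2012, 0.3205]
tool_rot: [-0.089, 0.996, 0.0, 0.0]
force: [1.2, -0.2, -0.0]
finger_gap: 0.001
gripper_force: 0.0
```

```bash
python3 go.py 85 60 320
```

```text
t 2.4 unit [ 25.60170124 163.22146242] z 0.3204762146483326 F [ 1.2 -0.2 -0. ] q [ 0.16  0.38  1.43  0.    1.33 -1.59]
world [0.62128977 0.10984856 0.32      ] shift [ -59.  -103.5    0.5] turn 0.2
```

```bash
cat > look.py <<'E'
import sys
from go import *
fn=sys.argv[1]
np.set_printoptions(precision=4,suppress=True)
C=snap("wrist",fn); print("cam",C[3][:3,3],"fwd",C[3][:3,2])
for q,z in(("gate",.104),("slot3",.104),("knob_center",.194),("flask",.098),("deck_cup",.098)):
    for r in manip.mark_of("wrist",q)[:2]: print(q,round(r["p"],2),np.round(r["position"],1),atz(C,r["position"],z)[:2],wu(atz(C,r["position"],z)))
E
python3 look.py w1.png
```

```text
cam [0.4717 0.1888 0.4634] fwd [ 0.29    0.0524 -0.9556]
gate 0.66 [162.  150.3] [0.5522 0.0347] [ 3.9203 -1.9767]
slot3 0.76 [152.2 169.3] [0.575  0.0251] [ 24.733  -15.4127]
knob_center 0.74 [174.1 209.2] [0.5806 0.0857] [40.7397 43.2512]
flask 0.86 [51.5 89. ] [ 0.5101 -0.0835] [ -58.0947 -111.0952]
deck_cup 0.9 [262.6 207. ] [0.5985 0.149 ] [ 69.3376 102.5335]
```

View pics/w1.png

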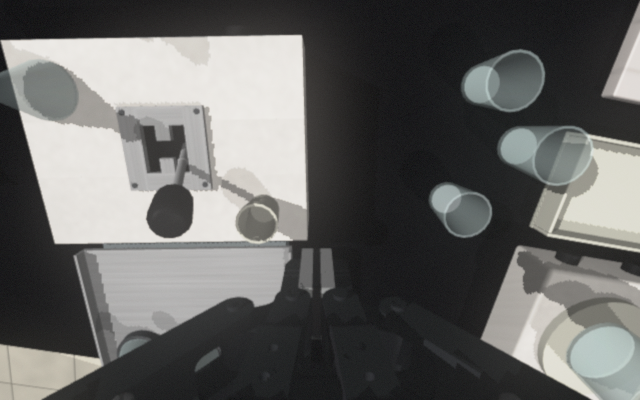

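The wrist picture shows the gate plate (corners about 117,107 / 204,105 / 213,188 / 131,190). The knob is at (170,210), in the far left slot, and the fingers are at the bottom centre.

```bash
python3 - <<'E'
from go import *
C=cal("wrist")
for ps,z in(([(2,40),(302,36),(308,243),(57,243)],.098),([(117,107),(204,105),(213,188),(131,190)],.104)):
    P=np.array([atz(C,p,z)[:2] for p in ps]); print(P.round(4),"mid",P.mean(0))
    for i in range(4): d=P[(i+1)%4]-P[i]; print(np.linalg.norm(d).round(4),np.degrees(np.arctan2(d[1],d[0])).round(1))
E
```

```text
[[ 0.4696 -0.1272]
 [ 0.4123  0.1661]
 [ 0.6311  0.2105]
 [ 0.6847 -0.0831]] mid [0.54943223 0.04159153]
0.2989 101.0
0.2233 11.5
0.2985 -79.7
0.2196 -168.4
[[ 0.5134 -0.0107]
 [ 0.4952  0.0777]
 [ 0.582   0.0949]
 [ 0.6007  0.0053]] mid [0.54784584 0.04180975]
0.0903 101.6
0.0885 11.2
0.0915 -78.2
0.0888 -169.6
```

```bash
echo 'G=np.array([.5482,.0415]);YAW=np.radians(11.2)'>pose.txt; python3 go.py 86 38 188
```

```text
t 2.7 unit [ 26.3698837  159.89693598] z 0.32017633952317476 F [ 0.2 -0.   0.5] q [ 0.17  0.38  1.43  0.    1.33 -1.58]
world [0.62518124 0.09548045 0.188     ] shift [ -61.7 -121.   132. ] turn -0.9
```

Request:
{"name": "step_arm", "arguments": {"targets": "-21 -40 0 -1;-42 -80 0 -1;-62 -121 0 -1;-62 -121 45 -1;-62 -121 90 -1;-62 -121 132 -1;-62 -121 132 -1"}}

```text
t: 3.4
tcp_pos: [0.6208, 0.0965, 0.1822]
tool_rot: [-0.099, 0.995, 0.001, -0.007]
force: [-1.3, -0.6, -0.4]
finger_gap: 0.001
gripper_force: 0.0
```

```bash
python3 go.py 29 38 188
```

```text
t 3.4 unit [81.92116473 39.83783056] z 0.18222597278105326 F [-1.3 -0.6 -0.4] q [-0.02  0.59  1.46  0.    1.1  -1.79]
world [0.56926679 0.08440909 0.188     ] shift [53.  -1.7 -5. ] turn 0.2
```

Request:
{"name": "step_arm", "arguments": {"targets": "6 0 0 0;12 0 0 0;18 0 0 0;24 0 0 0;30 0 0 0;35 0 0 0;40 0 0 0;45 0 0 0;49 0 0 0;53 0 0 0;56 0 0 0;56 0 0 0"}}

```text
t: 4.6
tcp_pos: [0.5708, 0.0837, 0.1881]
tool_rot: [-0.098, 0.995, -0.0, -0.001]
force: [0.5, -0.5, 0.3]
finger_gap: 0.0
gripper_force: 0.4
```

```bash
python3 go.py 29 38 188; python3 look.py w2.png; python3 - <<'E'
from go import *
rs=[]
for n in("scene","side"):
    C=snap(n,n+"2.png"); r=manip.mark_of(n,"knob_center"); 
    if r: print(n,r[0]["p"],r[0]["position"]); rs.append(ray(C,r[0]["position"]))
if len(rs)==2: p=tri(rs);print(p,wu(p))
E
```

```text
t 4.6 unit [30.37352089 37.03040053] z 0.18811306360367644 F [ 0.5 -0.5  0.3] q [-0.05  0.52  1.6  -0.    1.03 -1.81]
world [0.56926679 0.08440909 0.188     ] shift [1.4 1.  0.1] turn 0.0
cam [0.4981 0.07   0.3312] fwd [ 0.2877  0.0572 -0.956 ]
gate 0.78 [254.4 168.1] [0.5502 0.0369] [ 1.0414 -4.9171]
slot3 0.58 [235.7 196.2] [0.5728 0.0268] [ 21.2381 -19.2152]
knob_center 0.93 [315.4 215.9] [0.5453 0.0791] [ 4.4079 37.4338]
flask 0.83 [78.  71.6] [ 0.5109 -0.086 ] [ -61.3763 -117.8325]
scene 0.44 [313.0, 199.3]
side 0.51 [330.4, 169.0]
[0.54433162 0.08343033 0.20135838] [ 4.34959881 41.88314373]
```

View pics/w2.png

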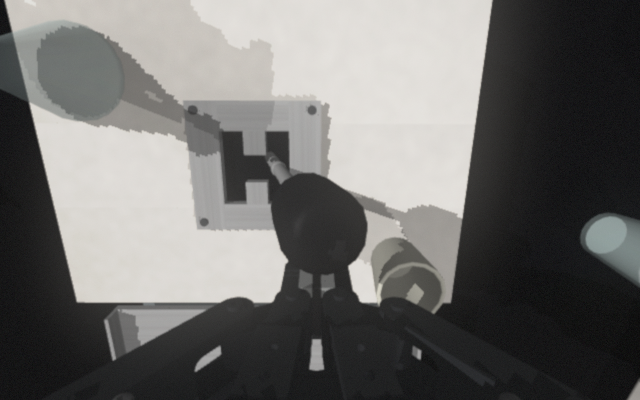

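Request:
{"name": "step_arm", "arguments": {"targets": "2 0 0 0;3 0 0 0;3 0 0 0;-8 0 0 0;-20 0 0 0;-20 24 0 0;-20 47 0 0;0 47 0 0;20 47 0 0;28 47 0 0;28 47 0 0"}}

```text
t: 6.2
tcp_pos: [0.5344, 0.1245, 0.1883]
tool_rot: [-0.098, 0.995, 0.0, -0.0]
force: [1.0, -0.1, 0.9]
finger_gap: 0.003
gripper_force: 0.0
```

```bash
python3 go.py 0 -8 188; python3 - <<'E'
from go import *
C=snap("wrist","w3.png"); r=manip.mark_of("wrist","knob_center")[0]; p=atz(C,r["position"],.2); print(r["p"],r["position"],wu(p))
E
```

```text
t 6.2 unit [ 2.54433113 84.05747971] z 0.18833625140207222 F [ 1.  -0.1  0.9] q [ 0.03  0.48  1.67 -0.    0.99 -1.74]
world [0.54975387 0.03365236 0.188     ] shift [  2.6 -92.1   0.3] turn 0.0
0.59 [209.3, 274.0] [ 1.76907016 37.72393908]
```

View pics/w3.png

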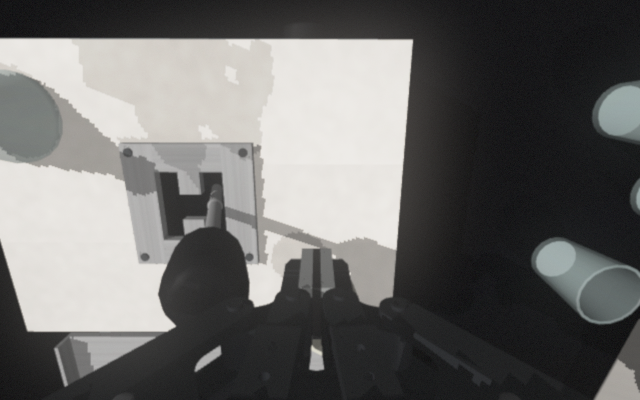

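Request:
{"name": "step_arm", "arguments": {"targets": "2 -6 0 0;2 -12 0 0;2 -16 0 0;2 -20 0 0;2 -24 0 0;2 -28 0 0;2 -33 0 0;2 -38 0 0;2 -43 0 0;2 -48 0 0;2 -53 0 0;2 -53 0 0"}}

```text
t: 7.5
tcp_pos: [0.5435, 0.0711, 0.1882]
tool_rot: [-0.098, 0.995, -0.0, -0.0]
force: [0.3, -0.6, 0.3]
finger_gap: -0.004
gripper_force: 0.0
```

```bash
python3 - <<'E'
from go import *
C=snap("wrist","w4.png"); r=manip.mark_of("wrist","knob_center")[0]; p=atz(C,r["position"],.204); print(r["p"],r["position"],wu(p))
E
python3 go.py 0 -8 188
```

```text
t 7.6 unit [ 0.96470646 30.48466228] z 0.1881238102416349 F [ 0.  -0.2 -0.3] q [-0.07  0.48  1.67 -0.    0.99 -1.84]
world [0.54975387 0.03365236 0.188     ] shift [  1.  -38.5   0.1] turn 0.0Traceback (most recent call last):
  File "<stdin>", line 2, in <module>
IndexError: list index out of range
```

Request:
{"name": "step_arm", "arguments": {"targets": "0 -5 0 0;0 -10 0 0;0 -15 0 0;0 -20 0 0;0 -25 0 0;0 -29 0 0;0 -33 0 0;0 -36 0 0;0 -38 0 0;0 -38 0 0"}}

```text
t: 8.6
tcp_pos: [0.5507, 0.0344, 0.1882]
tool_rot: [-0.098, 0.995, -0.0, -0.0]
force: [-1.3, -0.7, 1.1]
finger_gap: 0.001
gripper_force: 0.1
```

```bash
cat > k.py <<'E'
import sys
from go import *
rs=[];s=sys.argv[1]
for n in("scene","side","wrist"):
    C=snap(n,n+s+".png"); r=manip.mark_of(n,"knob_center")
    if r:
        q=r[0]["position"]; print(n,round(r[0]["p"],2),q,wu(atz(C,q,.2)).round(1)); rs.append(ray(C,q))
if len(rs)>1: p=tri(rs);print(p,wu(p))
ims=[cv2.imread(f"pics/{n}{s}.png") for n in("scene","side","wrist")]
a=cv2.resize(ims[0][170:260,250:370],(400,300),interpolation=2);b=cv2.resize(ims[1][145:235,280:400],(400,300),interpolation=2)
w=cv2.resize(ims[2],(480,300)); cv2.imwrite(f"pics/m{s}.png",np.vstack([np.hstack([a,b]),np.hstack([w,np.zeros((300,320,3),np.uint8)])]))
E
python3 k.py 5; python3 go.py -50 -40 188
```

```text
scene 0.61 [293.2, 185.8] [ -2.4 -39.5]
side 0.42 [335.4, 183.7] [  1.  -26.3]
wrist 0.72 [245.0, 281.2] [  4.2 -38.1]
[0.5552503  0.00704407 0.20712547] [  0.22350015 -35.16913566]
t 8.9 unit [ 1.26527781 -7.10151364] z 0.18844412775202118 F [ 0.3  0.  -0.9] q [-0.14  0.49  1.66 -0.    0.99 -1.91]
world [ 0.50692162 -0.00744992  0.188     ] shift [ 51.3 -32.8   0.4] turn 0.1
```

View pics/m5.png

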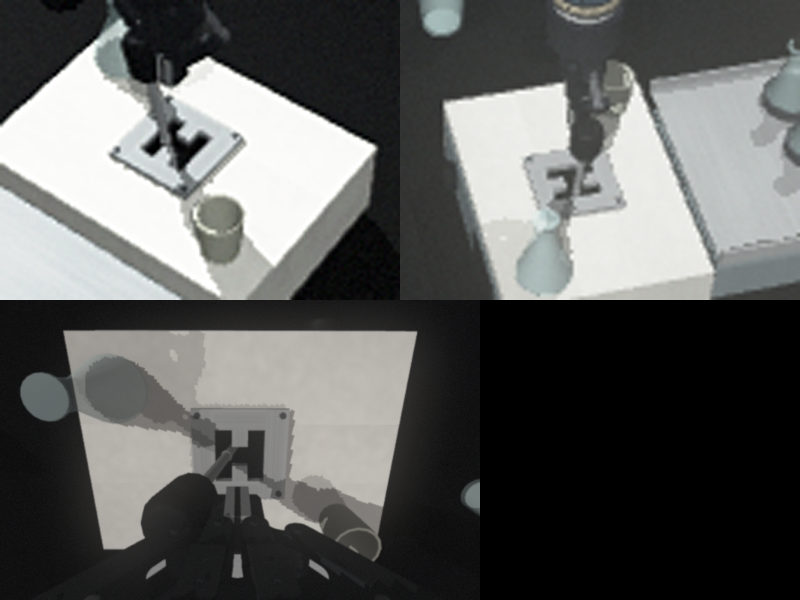

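Request:
{"name": "step_arm", "arguments": {"targets": "0 -2 0 0;0 -2 0 0;0 8 0 0;0 18 0 0;22 18 0 0;44 18 0 0;54 18 0 0;54 0 0 0;54 -18 0 0;54 -31 0 0;54 -31 0 0"}}

```text
t: 10.0
tcp_pos: [0.5048, -0.0073, 0.1885]
tool_rot: [-0.097, 0.995, -0.0, 0.001]
force: [-0.6, -0.5, 0.2]
finger_gap: -0.002
gripper_force: 0.0
```

```bash
python3 k.py 6; python3 go.py 20 -40 188
```

```text
scene 0.59 [288.7, 186.9] [  9.  -47.4]
side 0.63 [334.9, 186.3] [ -3.8 -37.6]
wrist 0.76 [313.4, 382.1] [  5.6 -37.8]
[0.55906727 0.0016183  0.20125188] [  2.91391185 -41.23295578]
t 10.3 unit [-52.9902079  -37.36253286] z 0.18822493514822472 F [ 0.9  0.2 -0.8] q [-0.23  0.43  1.78  0.    0.94 -2.  ]
world [0.57558848 0.00614648 0.188     ] shift [-73.   -2.7   0.2] turn 0.1
```

View pics/m6.png

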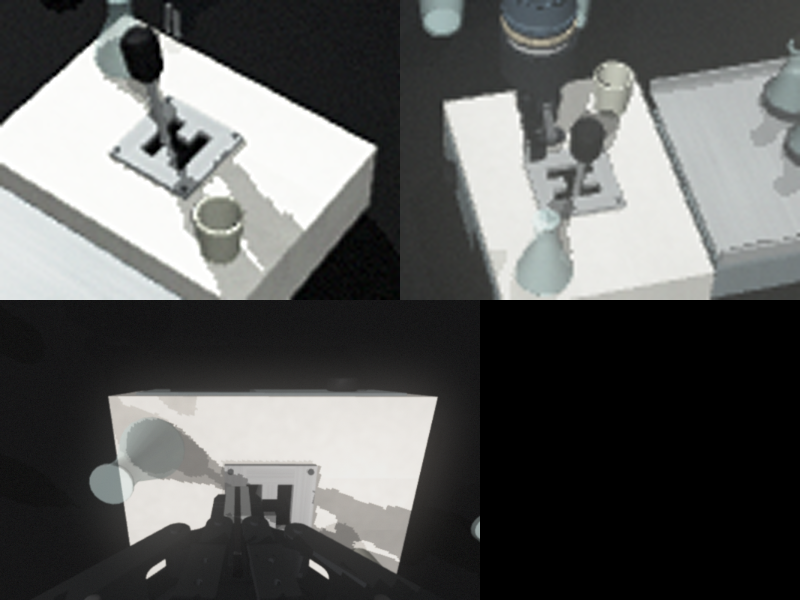

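Request:
{"name": "step_arm", "arguments": {"targets": "-8 -2 0 0;-14 -2 0 0;-20 -2 0 0;-25 -2 0 0;-30 -2 0 0;-35 -2 0 0;-40 -2 0 0;-45 -2 0 0;-50 -2 0 0;-55 -2 0 0;-60 -2 0 0;-65 -2 0 0"}}

```text
t: 11.5
tcp_pos: [0.5676, 0.0047, 0.1879]
tool_rot: [-0.098, 0.995, 0.0, -0.001]
force: [-3.1, -0.6, -1.0]
finger_gap: 0.002
gripper_force: 1.0
```

Request:
{"name": "step_arm", "arguments": {"targets": "-3 0 1 0;-6 0 1 0;-8 0 1 0;-10 0 1 0;-10 0 1 0"}}

```text
t: 12.0
tcp_pos: [0.5781, 0.0066, 0.1874]
tool_rot: [-0.098, 0.995, -0.0, 0.0]
force: [-1.8, -0.1, -0.5]
finger_gap: 0.0
gripper_force: 0.6
```

```bash
python3 k.py 7; python3 go.py 26 -40 188
```

```text
scene 0.68 [284.5, 198.0] [ 50.8 -29.3]
side 0.42 [352.9, 185.5] [ 56.7 -47.7]
[0.60768396 0.01611653 0.19339181] [ 53.42075825 -36.45387166]
t 12.3 unit [ 22.49568291 -40.12951435] z 0.1875798349678623 F [-0.7 -0.4 -0.2] q [-0.18  0.52  1.6   0.    1.02 -1.95]
world [0.58147421 0.00731189 0.188     ] shift [-3.5  0.1 -0.4] turn 0.0
```

Request:
{"name": "step_arm", "arguments": {"targets": "-1 0 0 0;-2 0 0 0;-3 0 0 0;-3 0 0 0"}}

```text
t: 12.7
tcp_pos: [0.5805, 0.0071, 0.1872]
tool_rot: [-0.098, 0.995, 0.0, -0.0]
force: [-2.5, -0.1, -0.5]
finger_gap: -0.001
gripper_force: 0.9
```

Request:
{"name": "step_arm", "arguments": {"targets": "-1 0 0 0;-2 0 0 0;-2 0 0 0"}}

```text
t: 13.0
tcp_pos: [0.5814, 0.0074, 0.1869]
tool_rot: [-0.098, 0.995, 0.0, -0.002]
force: [-4.8, -1.9, -0.0]
finger_gap: 0.001
gripper_force: 2.3
```

Request:
{"name": "step_arm", "arguments": {"targets": "-1 0 0 0;-1 0 0 0;-1 0 0 0"}}

```text
t: 13.3
tcp_pos: [0.5818, 0.0075, 0.1868]
tool_rot: [-0.098, 0.995, 0.0, -0.002]
force: [-5.6, -2.2, -0.2]
finger_gap: -0.001
gripper_force: 2.9
```

The force is rising with almost no motion, so the lever is at its hard stop. Retreating now.

Request:
{"name": "step_arm", "arguments": {"targets": "8 0 0 0;20 0 0 0;40 0 0 0;60 0 0 0;60 0 -40 0;60 0 -80 0;60 0 -120 0;60 0 -120 0;60 0 -120 0"}}

```text
t: 14.2
tcp_pos: [0.5253, -0.004, 0.3087]
tool_rot: [-0.098, 0.995, -0.0, 0.002]
force: [-0.0, -0.6, -0.4]
finger_gap: 0.004
gripper_force: 0.0
```

```bash
python3 k.py 8; python3 go.py
```

```text
scene 0.48 [279.2, 199.0] [ 62.8 -39.1]
side 0.6 [349.4, 184.0] [ 47.1 -38.3]
[0.60833392 0.01344167 0.19561825] [ 53.53878881 -39.20403595]
t 14.5 unit [-32.45220629 -39.80191755] z 0.3059377084767662 F [-0.1 -0.3  0.4] q [-0.22  0.31  1.59  0.    1.25 -1.99]
```

View pics/m8.png

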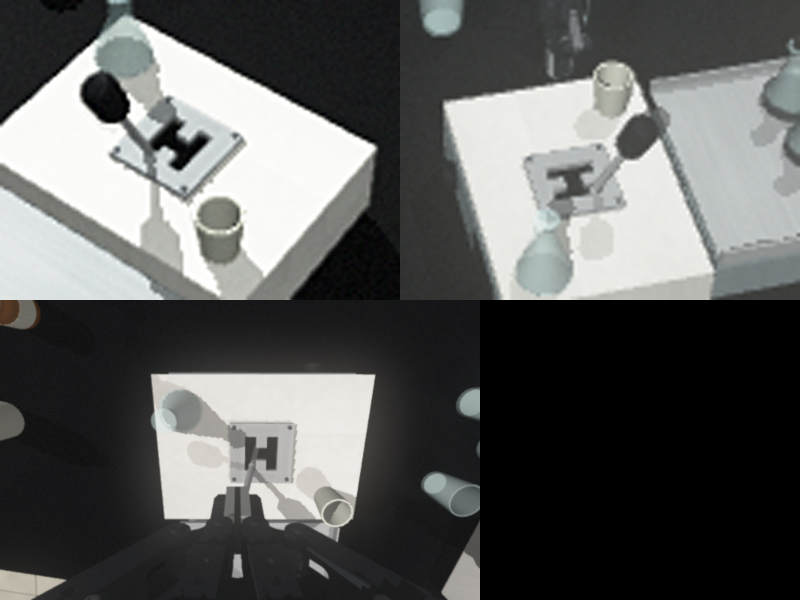

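The knob is at unit (53.5, -39) mm, fully home in the far right slot. The flask and cup have not moved, and the hand is clear.

```bash
python3 -c "
from station import manip
print(manip.sign_off())"
```

```text
the job is handed in; nothing more can be done
None
```

The flask shaker is in third gear: the lever was only pushed and measured fully home in the far right slot, the glassware in view had not moved, and I handed the job in with the hand clear; the sign-off returned no verdict.

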